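# Log a circuit board, then set its clamp screw a quarter turn off its seat

### The arm

A 6-joint arm with a two-finger parallel gripper is mounted at the origin on the work surface. World frame = base frame: x ahead of the robot, y to its left, z up, the work surface at z = 0. Lengths are in m, angles in degrees, forces in N, time in s.
With the tool pointing down it reaches from about 0.325 to 0.775 m from the base axis. Payload 5.5 kg.
Tool frame: the origin (TCP) lies between the finger pads; the fingertips stand 17 mm ahead of it and the grasp point (between the pads) lies 2 mm behind it (tip_reach is the distance from the TCP to the fingertips, in m); z points along the fingers, y is the line along which they close (so a half turn about z gives the same grasp; the last joint's range is limited). The gripper opens to 85 mm and grips with 20 to 120 N. Pads are 22 mm wide; open, the fingers measure 114 mm over their backs; the gripper's body (76 mm by 85 mm) begins 54 mm behind the grasp point. The pads swing forward as they close: fully open they stand 13 mm farther back than shut.
Start: joints at [71.637, 5.22, 70.514, -0, 104.267, -3.249], TCP at [0.156, 0.579, 0.248] pointing down, gripper open.
Joint ranges: [-164.24, 164.24], [-49.07, 125.15], [9.68, 141.18], [-86.29, 266.29], [3.28, 154.24], [-151.56, 151.56]. Speed limits (degrees/s): [147.25, 147.25, 172.46, 180, 180, 180].

### API

Orientations are given as a 3x3 rotation matrix whose columns are the frame's x, y, z axes.
In Python, from cell import get_state, get_image, camera_info, hand_in, tip_reach gives the robot as it stands.
- The arm moves only by the tool jog_arm, never from a script. Its arguments are lists of equal length, an entry for each row: "dp": the shift along the world's x, y, z each as a share of 0.5 m, from -1 to 1, a list of three; "angular": the turn, a rotation vector about the world's x, y, z each as a share of 90 degrees, from -1 to 1, a list of three. In form: {"dp": [[x, y, z], ...], "angular": [[wx, wy, wz], ...]}. A call has 1 to 12 rows; each row is the pose to reach, as a shift and turn from the pose commanded when the call began; what a row does not reach only later rows make up. A row lasts 1/10 s, in which the tool goes at most 50 mm and 8.59 degrees, less where a joint would pass 70% of its speed; a pose out of reach is approached as far as the arm can. A call with a number of a shift or a turn outside -1 to 1 is refused whole. A call with a gripper value outside its range is refused whole. "jaw" is the opening, from 0 (shut) to 1 (fully open), set as the call begins (left out, the last holds). The fingers move at their own pace and stop on an object; "newtons" is the grip in N (left out, the last holds). Time passes only in rows, so rows that repeat a pose let the fingers close. It gives the time, the measured TCP pose, the force, the opening and the grip force at its end, in the units of the state.
- get_state(): the state, without advancing time (a new reading comes with each control period).
- get_image(name): name is "scene" or "top"; returns (picture, depth): 384x512x3 uint8, red, green, blue; 384x512 float32, m along the optical axis (not along the pixel's ray), 0 where there is no reading.
- camera_info(name): a dict with "K" (3x3 intrinsics, pixels), "R" (3x3) and "t" (3): a world point X has camera coordinates R X + t. Camera axes: x right, y down, z forward; pixel columns grow to the right and rows downward; lengths in m; the calibration is good to about 2 mm. A picture is of the moment at which its call begins. camera_info takes no time and is no camera call.
- hand_in(): hands the job in; it is judged then, once.
The state is a dict: "time_s": time; "joint_pos": joint angles; "joint_vel": joint speeds; "joint_torque": joint torques, N m; "tool_pos": TCP position; "tcp_rot": TCP orientation; "contact_force": force on the tool from outside, world axes, zero at the start; "ft_torque": the same for the moment, N m; "grip_width": finger opening in m; "gripper_force": force on a finger pad.
Only numpy, scipy, OpenCV 4.12 (cv2) and the standard library are available. Lean on these libraries where they do the work, as an engineer would, in place of code of your own. Each camera call takes 0.05 s, during which the arm holds its last target. There are 200 camera calls.

### The job

Read in the circuit board in the bench holder: lift the code reader off its charging pad, hold it upright and still about 60 mm above the white label on that board for two seconds, and stand it back on the pad. Then set the holder's clamp so that the board is located but not squeezed: turn the winged thumbscrew clockwise until it seats, then back it off a quarter turn. Finish with the gripper still closed on the wing, holding it there, and leave everything else on the bench where it is.

Things in the scene. Friction and masses are not known exactly. Their poses are not given: they have to be found in the camera images.
- reader_mid (a point): Code reader, loose, about 160 g: an upright grey round body 74 mm tall standing on its charging pad; black rubber waist 34 mm across (the body is 34 mm across from 15 mm above its underside to its top; grip it there), foot 50 mm across and 15 mm high. This point is its centre, 37 mm above its underside; z is its long axis, up. It is round, so any yaw will do.
- reader_window (a point): The reader's window: centre of the underside of its foot, 37 mm below reader_mid. It reads straight down along the reader's own -z. It reads the label when the label lies within 14 mm of that axis and 30 to 100 mm below the window.
- reader: The code reader as a whole; origin at the centre of its underside, z up.
- pad_top (a point): Charging pad, fixed to the bench: a flat black disc 110 mm across, 6 mm thick. This point is the centre of its upper face, 6 mm above the bench.
- code_label (a point): White label with dark bars, 18 x 26 mm, lying flat face up on the board in the holder, near the end away from the clamp, 26 mm above the bench. This point is its centre. The holder's frame: the thumbscrew axis lies 100 mm from here along this frame's -y. Board parts beside the label stand up to 9 mm above it.
- wing (a point): Wing of the thumbscrew: a plain steel bar 48 mm long (its x axis), 12 mm thick (its y axis; close the fingers along y), 24 mm tall, on a vertical screw. This point is its centre, on the screw's axis, 88 mm above the bench; the bar reaches 12 mm above and below it. The flat arm of the clamp, 24 mm wide, lies 26 mm below this point. Its height does not change noticeably as it turns.
- screw (a joint): Turn of the thumbscrew in rad: 0 = seated (a hard stop), negative = backed off; clockwise seen from above raises the value. It starts 1.0 to 2.4 rad short of its seat, turns with about 0.05 N m of friction and stays where it is left; -1.57 is a quarter turn off its seat.
- holder: Board holder, fixed to the bench: steel base 110 (x) x 190 (y) x 12 mm with a circuit board on two rails and an aluminium clamp arm at its -y end, 62 mm high. Origin at the centre of its underside; label at y = +50 mm, screw axis at y = -50 mm.
- flux: Bystander, loose, to be left alone: small white plastic bottle, 38 mm across, 70 mm tall. Origin at its underside.
- jar: Bystander, loose, to be left alone: clear jar with white cap, 44 mm across, 50 mm tall. Origin at its underside.
- spool: Bystander, loose, to be left alone: solder reel on end, 50 mm across, 38 mm tall. Origin at its underside.
- driver: Bystander, loose, to be left alone: screwdriver lying on the bench, 170 mm long, red handle. Origin at its underside.
- spare_board: Bystander, loose, to be left alone: another, loose circuit board 100 x 70 mm, up to 18 mm high, flat on the bench, with a label of its own that is not the one to read. Origin at its underside.
- brush: Bystander, loose, to be left alone: small wooden-handled brush lying on the bench, 160 mm long. Origin at its underside.
Not all that is in view belongs to the job. Leave any yellow look-alike of the holder alone.

How it is judged (in metres and radians):
On the way, in this order (a step that is already met when the one before it is completed fails the run):
1. the reader is held still and upright over the label, 30 to 100 mm above it, label within 14 mm of its axis, for 1 s (x of code_label in the frame of reader_window between -0.014 and 0.014 m and y of code_label in the frame of reader_window between -0.014 and 0.014 m and z of code_label in the frame of reader_window between -0.1 and -0.03 m and angle between reader_window's own z axis and vertical below 0.2 rad and linear speed of reader below 0.03 m/s and angular speed of reader below 0.3 rad/s and contact force between reader and the fingers above 0.5 N), for 1 s.
2. the reader stands upright on its pad again, let go (horizontal distance between reader_window and pad_top below 0.035 m and height (world z) of reader_window below 0.011 m and angle between reader_window's own z axis and vertical below 0.1 rad and contact force between reader and the fingers below 0.05 N and linear speed of reader below 0.02 m/s), for 0.2 s.
3. the thumbscrew, turned by the gripper, is seated (value of joint screw above -0.06 rad and contact force between screw and the fingers above 1 N), for 0.1 s.
At the end, for the whole second after the job is handed in: Thumbscrew still, 1.27 to 1.87 rad (quarter turn +-0.3) off its seat, gripper closed on the wing (over 2 N, grasp point within 30 mm of its centre); reader let go, at rest, upright within 0.1 rad on its pad, within 35 mm of its centre (all of step 2 and value of joint screw between -1.87 and -1.27 rad and velocity of joint screw between -0.05 and 0.05 rad/s and contact force between screw and the fingers above 2 N and distance between the grasp point and wing below 0.03 m); the arm keeps its last pose, push and grip.
It fails at once if a bystander is moved more than 30 mm (distance of any of flux, jar, spool, driver, spare_board, brush from where it was at the start of the episode above 0.03 m).
It fails at once if the reader is tipped over (angle between reader_window's own z axis and vertical above 0.7 rad).
It also fails if it takes over 67 s, if anything falls off the work surface, if the arm or the gripper's body presses on something with over 40 N, if the wrist force passes 120 N, or if a joint passes its speed limit or range.

## Working session

There is one attempt and no reset: what is moved stays moved. The work goes in short steps, Python scripts to look and compute and a tool call to move; the robot and the scene stay as the last step left them, time stands still between calls to the robot, and variables do not carry over. Pictures are saved under pics/ and viewed, at most 10 in all, crops included, and the job is handed in when it is done.

Besides the shell and the picture viewer there is one more tool, called after ">>>" as a command line: name --argument value ..., lists and objects as JSON in quotes. jog_arm: Moves the arm, as the interface text tells. Its arguments: {"type":"object","properties":{"dp":{"type":"array"},"angular":{"type":"array"},"jaw":{"type":"number"},"newtons":{"type":"number"}},"required":["dp","angular"]}

```bash
mkdir -p pics; ls; python3 - <<'E'
from cell import *
import cv2,numpy as np
for n in("scene","top"):
    im,d=get_image(n); cv2.imwrite(f"pics/{n}0.png",im[:,:,::-1]); np.savez(f"{n}0.npz",im=im,d=d)
    c=camera_info(n); print(n,np.round(c["K"],1).tolist(),np.round(c["R"],3).tolist(),np.round(c["t"],3))
s=get_state(); print(s["time_s"],s["tool_pos"],np.round(s["tcp_rot"],3),s["grip_width"],tip_reach)
E
```

```text
pics
scene [[384.6, 0.0, 252.9], [0.0, 384.6, 193.4], [0.0, 0.0, 1.0]] [[0.104, 0.995, -0.006], [0.83, -0.09, -0.551], [-0.548, 0.053, -0.835]] [-0.031 -0.359  1.412]
top [[497.4, 0.0, 252.3], [0.0, 497.4, 185.7], [0.0, 0.0, 1.0]] [[0.024, -1.0, 0.004], [-0.989, -0.025, -0.147], [0.147, -0.001, -0.989]] [-0.021  0.498  1.712]
0.1 [0.15638454 0.5790267  0.2472138 ] [[-0.965  0.261 -0.001]
 [ 0.261  0.965 -0.002]
 [ 0.    -0.002 -1.   ]] 0.08552907693716551 0.017
```

View pics/scene0.png

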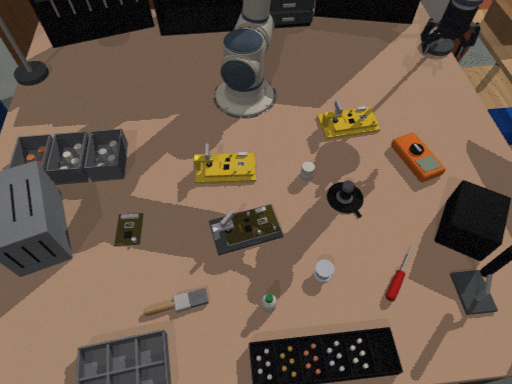

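View pics/top0.png

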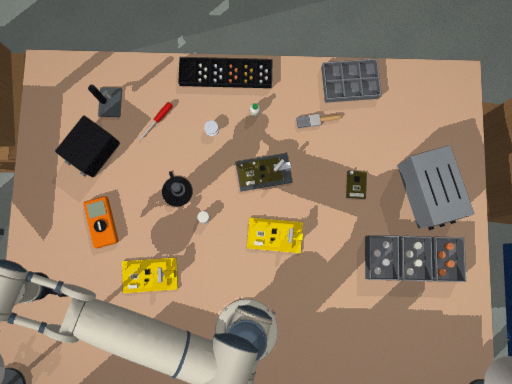

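The scene picture shows the steel holder at (246,229) with its wing near (225,220), the reader on its pad at (346,192) and yellow look-alikes at (225,167) and (348,122). The top picture shows the holder at (264,172), wing (283,165), reader (177,188), and yellow ones at (275,235) and (150,275). The spare board's label, at top (357,184), is not the one to read. I choose the grey holder and check it in a close crop.

```bash
cat > h.py <<'E'
import numpy as np,cv2
from cell import *
def load(n,k=0):
    z=np.load(f"{n}{k}.npz"); return z["im"],z["d"]
def ray(n,u,v,z):
    c=camera_info(n);K,R,t=map(np.array,(c["K"],c["R"],c["t"]))
    o=-R.T@t; d=R.T@np.linalg.inv(K)@[u,v,1]
    return o+d*(z-o[2])/d[2]
def cloud(n,d):
    c=camera_info(n);K,R,t=map(np.array,(c["K"],c["R"],c["t"]))
    v,u=np.mgrid[:d.shape[0],:d.shape[1]]
    p=np.stack([(u-K[0,2])/K[0,0]*d,(v-K[1,2])/K[1,1]*d,d],-1)
    return (p-t)@R
E
python3 - <<'E'
from h import *
a,_=load("top");b,_=load("scene")
c1=cv2.resize(a[145:200,230:300],None,fx=8,fy=8,interpolation=2)[:,:,::-1]
c2=cv2.resize(b[200:255,205:290],None,fx=8,fy=8,interpolation=2)[:,:,::-1]
h=np.zeros((600,800,3),np.uint8)
c1=cv2.resize(c1,None,fx=.65,fy=.65);c2=cv2.resize(c2,None,fx=.62,fy=.62)
print(c1.shape,c2.shape)
h[:c1.shape[0],:c1.shape[1]]=c1;h[300:300+c2.shape[0],:c2.shape[1]]=c2
r=cv2.resize(a[165:215,150:205],None,fx=6,fy=6,interpolation=2)[:,:,::-1];h[:300,400:730]=r
cv2.imwrite("pics/crop0.png",h)
for n in("top","scene"):
    im,d=load(n);P=cloud(n,d)
    # board-region heights
    for nm,lo,hi,box in(("reader",.074,.084,(.3,.8,.05,.45)),("wing",.095,.105,(.3,.8,-.3,.3))):
        m=(d>0)&(P[...,2]>lo)&(P[...,2]<hi)&(P[...,0]>box[0])&(P[...,0]<box[1])&(P[...,1]>box[2])&(P[...,1]<box[3])
        k,l,s,c=cv2.connectedComponentsWithStats(m.astype(np.uint8))
        for i in range(1,k):
            if s[i,4]>8:
                q=P[l==i]; print(n,nm,s[i],np.round(c[i],1),np.round(q.mean(0),4),np.round(ray(n,*c[i],q[:,2].mean()),4))
E
```

```text
(286, 364, 3) (273, 422, 3)
top reader [171 182  10  10  57] [175.7 186.5] [0.4824 0.2536 0.0791] [0.4824 0.2536 0.0791]
top wing [274 159  11  12  37] [278.8 164.6] [ 0.5636 -0.0972  0.1004] [ 0.5636 -0.0972  0.1004]
top wing [289 229   4  13  43] [290.5 235.1] [ 0.325  -0.1402  0.1003] [ 0.325  -0.1402  0.1003]
scene reader [342 181  12  10  93] [347.7 185.4] [0.4855 0.2509 0.0802] [0.4855 0.2509 0.0802]
scene wing [204 144   5  13  56] [206.  150.2] [ 0.3294 -0.143   0.1009] [ 0.3295 -0.143   0.1009]
scene wing [220 211  13  15  82] [225.8 217.9] [ 0.5659 -0.0997  0.1007] [ 0.566  -0.0998  0.1007]
```

View pics/crop0.png

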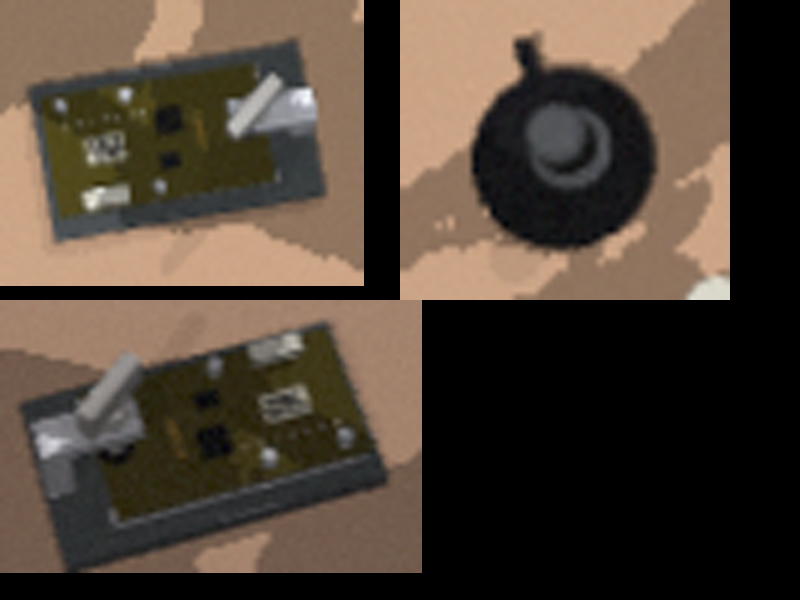

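The crop confirms the choice: grey steel holder with a dark board. Its barred label is at top (250.4,173.5) and scene (262.5,221), and the plain white block beside it is a component. The wing is at top (278.8,164.6), and the grey reader on its black disc at top (175.7,186.5).

```bash
python3 - <<'E'
from h import *
L1=ray("top",250.4,173.5,.026);L2=ray("scene",262.5,221,.026);print("label",L1.round(4),L2.round(4))
W=[]
for n in("top","scene"):
    im,d=load(n);P=cloud(n,d)
    m=(d>0)&(P[...,2]>.094)&(P[...,2]<.106)&(abs(P[...,0]-.565)<.05)&(abs(P[...,1]+.098)<.05)
    v,u=np.nonzero(m); q=np.array([ray(n,a,b,.100) for a,b in zip(u,v)])[:,:2]
    r=cv2.minAreaRect((q*1000).astype(np.float32))
    w,V=np.linalg.eigh(np.cov(q.T)); ax=V[:,1]; print(n,"wing",q.mean(0).round(4),"axis deg",np.degrees(np.arctan2(ax[1],ax[0])),"len",np.sqrt(12*w[1]),np.sqrt(12*w[0]),r)
    W.append(q.mean(0))
w=np.mean(W,0);l=(L1+L2)[:2]/2; dv=w-l; print("dist",np.linalg.norm(dv),"-y dir deg",np.degrees(np.arctan2(dv[1],dv[0])))
# pad: dark disc
for n,(u,v) in(("top",(177,190)),("scene",(346,195))):
    im,d=load(n); g=im.max(2); m=((g<45)).astype(np.uint8); mm=np.zeros_like(m);cv2.circle(mm,(u,v),24,1,-1)
    m=cv2.morphologyEx(m*mm,cv2.MORPH_OPEN,np.ones((5,5)));c=max(cv2.findContours(m,0,2)[0],key=cv2.contourArea);c=cv2.convexHull(c);e=cv2.fitEllipse(c);print(n,"pad",e,ray(n,*e[0],.006).round(4))
E
```

```text
label [ 0.5432 -0.0009  0.026 ] [0.5442 0.0012 0.026 ]
top wing [ 0.5634 -0.0971] axis deg 141.2272021425687 len 0.051414507699602874 0.011779449748225562 ((564.2886962890625, -97.44755554199219), (11.494491577148438, 46.937564849853516), 51.00114440917969)
scene wing [ 0.5655 -0.0995] axis deg 141.45993821843481 len 0.04745422138633485 0.013917560475438595 ((565.1641845703125, -99.14234924316406), (14.144674301147461, 47.96079635620117), 50.83017349243164)
dist 0.10065934520956175 -y dir deg -78.0844941033345
top pad ((176.6609344482422, 191.0140380859375), (29.240713119506836, 29.385637283325195), 21.852964401245117) [0.4767 0.2607 0.006 ]
scene pad ((344.77581787109375, 197.50672912597656), (29.387123107910156, 36.062644958496094), 110.04176330566406) [0.4793 0.2586 0.006 ]
```

Measurements hold up: label–screw distance is 100.7 mm against 100, the wing top measures 12×48 mm, and the two views agree within 3 mm. The wing's finger yaw of 51° leaves q6 going from -61° to at most 77°, so one grasp covers the whole turn. Moving above the reader.

>>> jog_arm --dp '[[0.05,-0.05,0],[0.12,-0.12,0],[0.19,-0.19,0],[0.26,-0.26,0],[0.33,-0.33,0],[0.4,-0.4,0],[0.47,-0.47,-0.02],[0.54,-0.54,-0.05],[0.6,-0.6,-0.08],[0.64,-0.64,-0.12],[0.656,-0.654,-0.15],[0.656,-0.654,-0.15]]' --angular '[[0,0,0],[0,0,0],[0,0,0],[0,0,0],[0,0,0],[0,0,0],[0,0,0],[0,0,0],[0,0,0],[0,0,0],[0,0,0],[0,0,0]]' --jaw 1

```text
time_s: 1.3
tool_pos: [0.4839, 0.251, 0.1698]
tcp_rot: [[-0.965, 0.263, -0.005], [0.263, 0.965, -0.002], [0.005, -0.004, -1.0]]
contact_force: [-1.0, 0.9, -1.0]
grip_width: 0.0854
gripper_force: 0.0
```

>>> jog_arm --dp '[[0,0,-0.03],[0,0,-0.06],[0,0,-0.09],[0,0,-0.12],[0,0,-0.15],[0,0,-0.18],[0,0,-0.2],[0,0,-0.22],[0,0,-0.235],[0,0,-0.235]]' --angular '[[0,0,0],[0,0,0],[0,0,0],[0,0,0],[0,0,0],[0,0,0],[0,0,0],[0,0,0],[0,0,0],[0,0,0]]'

```text
time_s: 2.3
tool_pos: [0.484, 0.2519, 0.0545]
tcp_rot: [[-0.965, 0.261, -0.002], [0.261, 0.965, -0.001], [0.001, -0.001, -1.0]]
contact_force: [0.3, 0.4, -0.6]
grip_width: 0.0851
gripper_force: 0.0
```

```bash
python3 - <<'E'
from h import *
a,_=get_image("scene")
cv2.imwrite("pics/c1.png",cv2.resize(a[130:250,280:420],None,fx=4,fy=4,interpolation=2)[:,:,::-1])
print(get_state()["tool_pos"],get_state()["contact_force"])
E
```

```text
[0.48434074 0.25214872 0.05541337] [ 0.38337371 -0.34313967 -0.16845901]
```

View pics/c1.png

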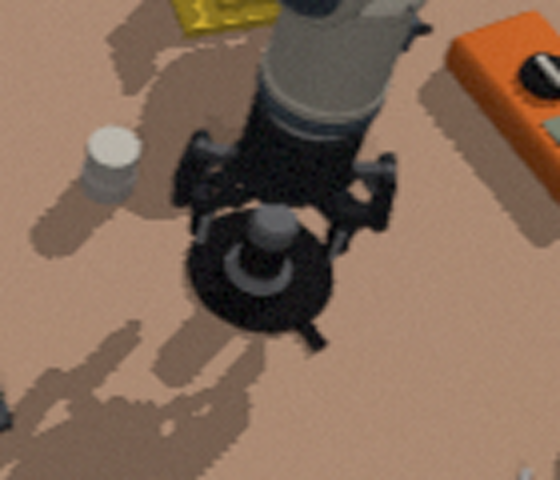

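The crop shows the open fingers at about (200,235) and (335,245) on either side of the reader, whose top is at (272,225). I check the fore-aft alignment by projecting the tool into the image.

```bash
python3 - <<'E'
from h import *
c=camera_info("scene");K,R,t=map(np.array,(c["K"],c["R"],c["t"]))
s=get_state();p=s["tool_pos"];Rt=np.array(s["tcp_rot"])
for y in(-.0425,0,.0425):
  for z in(-.015,.004):
    q=K@(R@(p+Rt@[0,y,z])+t);q=q[:2]/q[2];print(y,z,((q-[280,130])*4).round())
for X in([.484,.252,.08],[.484,.252,.006]):
    q=K@(R@np.array(X)+t);q=q[:2]/q[2];print(X,((q-[280,130])*4).round())
im,d=get_image("scene");P=cloud("scene",d)
m=(abs(P[...,2]-.08)<.006)&(np.hypot(P[...,0]-.484,P[...,1]-.252)<.03)
print(m.sum(),P[m].mean(0))
E
```

```text
-0.0425 -0.015 [210. 220.]
-0.0425 0.004 [205. 235.]
0 -0.015 [269. 228.]
0 0.004 [264. 243.]
0.0425 -0.015 [330. 236.]
0.0425 0.004 [323. 250.]
[0.484, 0.252, 0.08] [272. 220.]
[0.484, 0.252, 0.006] [252. 276.]
95 [0.4851115  0.25109652 0.08024493]
```

Alignment is consistent, with the reader centred within about 1 mm. Gripping.

>>> jog_arm --dp '[[0,0,0],[0,0,0],[0,0,0],[0,0,0],[0,0,0],[0,0,0],[0,0,0],[0,0,0],[0,0,0],[0,0,0]]' --angular '[[0,0,0],[0,0,0],[0,0,0],[0,0,0],[0,0,0],[0,0,0],[0,0,0],[0,0,0],[0,0,0],[0,0,0]]' --jaw 0 --newtons 40

```text
time_s: 3.4
tool_pos: [0.4847, 0.2524, 0.0563]
tcp_rot: [[-0.965, 0.261, 0.001], [0.261, 0.965, 0.0], [-0.001, 0.001, -1.0]]
contact_force: [0.0, -0.1, 5.6]
grip_width: 0.0334
gripper_force: 39.9
```

>>> jog_arm --dp '[[0,0,0.01],[0,0,0.03],[0,0,0.055],[0,0,0.08],[0,0,0.105],[0,0,0.13],[0,0,0.15],[0,0,0.16],[0,0,0.165],[0,0,0.165]]' --angular '[[0,0,0],[0,0,0],[0,0,0],[0,0,0],[0,0,0],[0,0,0],[0,0,0],[0,0,0],[0,0,0],[0,0,0]]'

```text
time_s: 4.4
tool_pos: [0.4845, 0.2523, 0.1383]
tcp_rot: [[-0.965, 0.261, -0.0], [0.261, 0.965, 0.0], [0.0, -0.0, -1.0]]
contact_force: [-0.8, 0.2, -2.3]
grip_width: 0.033
gripper_force: 39.9
```

>>> jog_arm --dp '[[0.005,-0.02,0],[0.015,-0.065,0],[0.028,-0.12,0],[0.041,-0.175,0],[0.054,-0.23,0],[0.067,-0.285,0],[0.08,-0.34,0],[0.092,-0.395,0],[0.103,-0.44,0],[0.111,-0.475,0],[0.116,-0.495,0],[0.118,-0.504,0]]' --angular '[[0,0,0],[0,0,0],[0,0,0],[0,0,0],[0,0,0],[0,0,0],[0,0,0],[0,0,0],[0,0,0],[0,0,0],[0,0,0],[0,0,0]]'

```text
time_s: 5.6
tool_pos: [0.5433, -0.0009, 0.1377]
tcp_rot: [[-0.965, 0.262, -0.001], [0.262, 0.965, -0.0], [0.001, -0.0, -1.0]]
contact_force: [-0.2, -0.1, -1.5]
grip_width: 0.0327
gripper_force: 40.0
```

>>> jog_arm --dp '[[0,0,0],[0,0,0],[0,0,0],[0,0,0],[0,0,0]]' --angular '[[0,0,0],[0,0,0],[0,0,0],[0,0,0],[0,0,0]]'

```text
time_s: 6.1
tool_pos: [0.5434, 0.0007, 0.1383]
tcp_rot: [[-0.966, 0.26, 0.0], [0.26, 0.966, 0.0], [-0.0, 0.0, -1.0]]
contact_force: [0.0, -1.1, -0.6]
grip_width: 0.0331
gripper_force: 40.0
```

```bash
python3 - <<'E'
from h import *
a,d=get_image("scene");P=cloud("scene",d)
cv2.imwrite("pics/c2.png",cv2.resize(a[140:260,190:330],None,fx=4,fy=4,interpolation=2)[:,:,::-1])
s=get_state();print(s["tool_pos"],s["contact_force"],s["grip_width"],ray("scene",262.5,221,.026))
E
```

```text
[0.54340794 0.00062249 0.13830894] [ 0.25138562  0.102493   -2.1640748 ] 0.03311385197362071 [0.54418286 0.00121235 0.026     ]
```

View pics/c2.png

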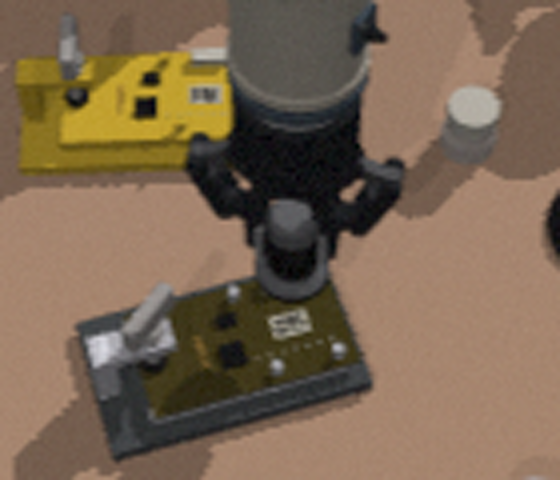

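The reader hangs upright in the fingers at (290,245), above the label at (290,322). Holding for two seconds.

>>> jog_arm --dp '[[0,0,0],[0,0,0],[0,0,0],[0,0,0],[0,0,0],[0,0,0],[0,0,0],[0,0,0],[0,0,0],[0,0,0],[0,0,0],[0,0,0]]' --angular '[[0,0,0],[0,0,0],[0,0,0],[0,0,0],[0,0,0],[0,0,0],[0,0,0],[0,0,0],[0,0,0],[0,0,0],[0,0,0],[0,0,0]]'

```text
time_s: 7.35
tool_pos: [0.5435, 0.0003, 0.1383]
tcp_rot: [[-0.965, 0.261, 0.0], [0.261, 0.965, 0.0], [-0.0, 0.0, -1.0]]
contact_force: [0.6, 0.3, -1.4]
grip_width: 0.0335
gripper_force: 40.0
```

>>> jog_arm --dp '[[0,0,0],[0,0,0],[0,0,0],[0,0,0],[0,0,0],[0,0,0],[0,0,0],[0,0,0],[0,0,0],[0,0,0]]' --angular '[[0,0,0],[0,0,0],[0,0,0],[0,0,0],[0,0,0],[0,0,0],[0,0,0],[0,0,0],[0,0,0],[0,0,0]]'

```text
time_s: 8.35
tool_pos: [0.5435, 0.0002, 0.1383]
tcp_rot: [[-0.965, 0.261, -0.0], [0.261, 0.965, -0.0], [0.0, -0.0, -1.0]]
contact_force: [-0.4, 1.1, -1.5]
grip_width: 0.0328
gripper_force: 40.0
```

>>> jog_arm --dp '[[-0.002,0.009,0],[-0.007,0.029,0],[-0.015,0.064,0],[-0.026,0.109,0],[-0.038,0.164,0],[-0.051,0.219,0],[-0.064,0.274,0],[-0.077,0.329,0],[-0.09,0.384,0],[-0.103,0.439,0],[-0.113,0.484,0],[-0.12,0.51,0]]' --angular '[[0,0,0],[0,0,0],[0,0,0],[0,0,0],[0,0,0],[0,0,0],[0,0,0],[0,0,0],[0,0,0],[0,0,0],[0,0,0],[0,0,0]]'

```text
time_s: 9.55
tool_pos: [0.4824, 0.2575, 0.1383]
tcp_rot: [[-0.966, 0.259, -0.0], [0.259, 0.966, 0.001], [0.0, 0.0, -1.0]]
contact_force: [0.1, -0.8, -0.7]
grip_width: 0.0326
gripper_force: 40.0
```

>>> jog_arm --dp '[[0,0,0],[0,0,0],[0,0,-0.02],[0,0,-0.05],[0,0,-0.08],[0,0,-0.11],[0,0,-0.13],[0,0,-0.145],[0,0,-0.152],[0,0,-0.157],[0,0,-0.157]]' --angular '[[0,0,0],[0,0,0],[0,0,0],[0,0,0],[0,0,0],[0,0,0],[0,0,0],[0,0,0],[0,0,0],[0,0,0],[0,0,0]]'

```text
time_s: 10.65
tool_pos: [0.4836, 0.2554, 0.06]
tcp_rot: [[-0.965, 0.261, 0.0], [0.261, 0.965, 0.0], [-0.0, 0.0, -1.0]]
contact_force: [0.1, 0.3, -1.0]
grip_width: 0.0328
gripper_force: 40.1
```

>>> jog_arm --dp '[[0,0,-0.002],[0,0,-0.004],[0,0,-0.006],[0,0,-0.007],[0,0,-0.008],[0,0,-0.008],[0,0,-0.008]]' --angular '[[0,0,0],[0,0,0],[0,0,0],[0,0,0],[0,0,0],[0,0,0],[0,0,0]]'

```text
time_s: 11.35
tool_pos: [0.4836, 0.2553, 0.0563]
tcp_rot: [[-0.965, 0.261, 0.001], [0.261, 0.965, 0.0], [-0.0, 0.0, -1.0]]
contact_force: [-1.7, -1.3, 3.3]
grip_width: 0.0333
gripper_force: 40.4
```

Contact with the pad is felt (+3.3 N). Letting go.

>>> jog_arm --dp '[[0,0,0],[0,0,0],[0,0,0],[0,0,0],[0,0,0],[0,0,0],[0,0,0],[0,0,0],[0,0,0],[0,0,0]]' --angular '[[0,0,0],[0,0,0],[0,0,0],[0,0,0],[0,0,0],[0,0,0],[0,0,0],[0,0,0],[0,0,0],[0,0,0]]' --jaw 1

```text
time_s: 12.35
tool_pos: [0.4835, 0.2553, 0.0558]
tcp_rot: [[-0.965, 0.261, 0.0], [0.261, 0.965, 0.0], [-0.0, 0.0, -1.0]]
contact_force: [-0.2, 0.9, 0.6]
grip_width: 0.0856
gripper_force: 0.0
```

>>> jog_arm --dp '[[0,0,0.01],[0,0,0.03],[0,0,0.06],[0,0,0.1],[0,0,0.15],[0,0,0.2],[0,0,0.24],[0,0,0.26],[0,0,0.27],[0,0,0.27]]' --angular '[[0,0,0],[0,0,0],[0,0,0],[0,0,0],[0,0,0],[0,0,0],[0,0,0],[0,0,0],[0,0,0],[0,0,0]]'

```text
time_s: 13.35
tool_pos: [0.4836, 0.2553, 0.1914]
tcp_rot: [[-0.965, 0.261, 0.001], [0.261, 0.965, 0.0], [-0.001, 0.001, -1.0]]
contact_force: [-0.4, -0.0, -0.3]
grip_width: 0.0854
gripper_force: 0.0
```

>>> jog_arm --dp '[[0.006,-0.03,0],[0.02,-0.09,0],[0.036,-0.16,0],[0.054,-0.235,0],[0.071,-0.31,0],[0.088,-0.385,0],[0.105,-0.46,0],[0.122,-0.535,0],[0.138,-0.6,0],[0.15,-0.655,0],[0.158,-0.69,0],[0.162,-0.707,0]]' --angular '[[0,0,-0.01],[0,0,-0.03],[0,0,-0.06],[0,0,-0.09],[0,0,-0.12],[0,0,-0.15],[0,0,-0.18],[0,0,-0.2],[0,0,-0.22],[0,0,-0.24],[0,0,-0.255],[0,0,-0.262]]'

```text
time_s: 14.55
tool_pos: [0.564, -0.1002, 0.1896]
tcp_rot: [[-0.778, 0.628, -0.002], [0.628, 0.778, 0.0], [0.002, -0.001, -1.0]]
contact_force: [0.7, 1.1, -0.4]
grip_width: 0.0857
gripper_force: 0.0
```

>>> jog_arm --dp '[[0,0,0],[0,0,-0.02],[0,0,-0.05],[0,0,-0.08],[0,0,-0.1],[0,0,-0.11],[0,0,-0.11]]' --angular '[[0,0,0],[0,0,0],[0,0,0],[0,0,0],[0,0,0],[0,0,0],[0,0,0]]'

```text
time_s: 15.25
tool_pos: [0.5639, -0.0979, 0.1344]
tcp_rot: [[-0.781, 0.625, -0.002], [0.625, 0.781, 0.0], [0.002, -0.001, -1.0]]
contact_force: [0.2, 0.8, 0.4]
grip_width: 0.0852
gripper_force: 0.0
```

```bash
python3 - <<'E'
from h import *
a,d=get_image("scene");P=cloud("scene",d)
b,e=get_image("top");Q=cloud("top",e)
s=get_state();print(s["tool_pos"],s["contact_force"],s["joint_pos"])
m=(P[...,2]>.094)&(P[...,2]<.106)&(abs(P[...,0]-.565)<.03)&(abs(P[...,1]+.098)<.03)
if m.sum()>20:
    print("wing",m.sum(),P[m].mean(0)); w,V=np.linalg.eigh(np.cov(P[m][:,:2].T)); print(np.degrees(np.arctan2(V[1,1],V[0,1])))
m=(abs(P[...,2]-.08)<.006)&(np.hypot(P[...,0]-.484,P[...,1]-.255)<.03);print("reader",m.sum(),P[m].mean(0))
c=np.hstack([cv2.resize(a[165:255,180:290],None,fx=4,fy=4,interpolation=2),np.zeros((360,10,3),np.uint8),cv2.resize(a[165:225,305:385],None,fx=4,fy=6,interpolation=2)])
cv2.imwrite("pics/c3.png",c[:,:,::-1]);print(c.shape)
E
```

```text
[ 0.56461249 -0.0982306   0.13617356] [ 0.53589328 -0.74294597 -0.6163313 ] [-1.32695282e+01  1.44202391e+00  8.57892210e+01 -1.99111259e-03
  9.27369628e+01 -6.45799337e+01]
wing 82 [ 0.56582142 -0.09959955  0.10121049]
139.9880988629732
reader 100 [0.48356102 0.2525762  0.08015773]
(360, 770, 3)
```

View pics/c3.png

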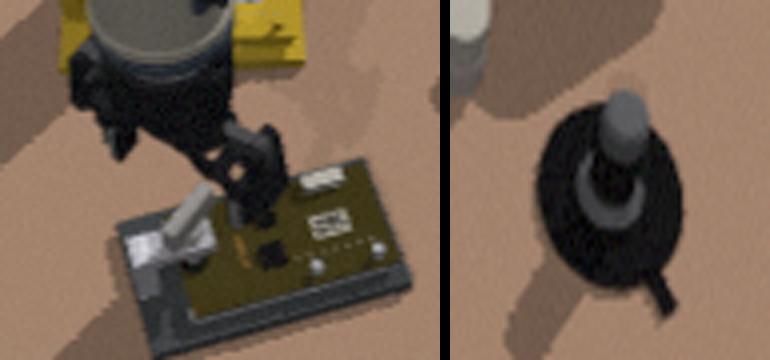

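The reader stands upright on its pad at (615,150). The gripper straddles the wing, which is at (185,220), with matching yaw. Descending and gripping.

>>> jog_arm --dp '[[0,0,-0.02],[0,0,-0.04],[0,0,-0.06],[0,0,-0.08],[0,0,-0.092],[0,0,-0.094],[0,0,-0.094]]' --angular '[[0,0,0],[0,0,0],[0,0,0],[0,0,0],[0,0,0],[0,0,0],[0,0,0]]'

```text
time_s: 16.05
tool_pos: [0.5644, -0.0983, 0.0886]
tcp_rot: [[-0.78, 0.625, -0.0], [0.625, 0.78, 0.0], [0.0, -0.0, -1.0]]
contact_force: [-0.5, -0.2, -0.1]
grip_width: 0.0857
gripper_force: 0.0
```

>>> jog_arm --dp '[[0,0,0],[0,0,0],[0,0,0],[0,0,0],[0,0,0],[0,0,0],[0,0,0],[0,0,0],[0,0,0],[0,0,0],[0,0,0],[0,0,0]]' --angular '[[0,0,0],[0,0,0],[0,0,0],[0,0,0],[0,0,0],[0,0,0],[0,0,0],[0,0,0],[0,0,0],[0,0,0],[0,0,0],[0,0,0]]' --jaw 0 --newtons 30

```text
time_s: 17.25
tool_pos: [0.5648, -0.098, 0.0891]
tcp_rot: [[-0.781, 0.625, 0.001], [0.625, 0.781, 0.0], [-0.001, 0.001, -1.0]]
contact_force: [2.5, 4.1, 2.9]
grip_width: 0.0172
gripper_force: 29.5
```

```bash
python3 - <<'E'
from cell import *
s=get_state();print(s["tool_pos"],s["contact_force"],s["ft_torque"],s["joint_pos"],s["grip_width"],s["gripper_force"])
E
```

```text
[ 0.56477424 -0.09799802  0.08914773] [2.49766636 4.08560506 2.85333131] [ 0.66957266 -0.42354372 -0.06867619] [-1.32616483e+01  2.64338249e+00  8.93797140e+01  3.07412047e-02
  8.79275857e+01 -6.45806742e+01] 0.017178432258006724 29.497977197170258
```

Width 17.2 mm is more than the 12 mm bar; I let it settle and look.

>>> jog_arm --dp '[[0,0,0],[0,0,0],[0,0,0],[0,0,0],[0,0,0]]' --angular '[[0,0,0],[0,0,0],[0,0,0],[0,0,0],[0,0,0]]'

```text
time_s: 17.75
tool_pos: [0.5647, -0.098, 0.0891]
tcp_rot: [[-0.781, 0.625, 0.001], [0.625, 0.781, 0.0], [-0.0, 0.001, -1.0]]
contact_force: [3.1, 4.5, 4.0]
grip_width: 0.0174
gripper_force: 29.6
```

```bash
python3 - <<'E'
from h import *
a,d=get_image("scene");P=cloud("scene",d)
m=(P[...,2]>.094)&(P[...,2]<.106)&(abs(P[...,0]-.565)<.03)&(abs(P[...,1]+.098)<.03)
w,V=np.linalg.eigh(np.cov(P[m][:,:2].T)); print(m.sum(),P[m].mean(0),np.degrees(np.arctan2(V[1,1],V[0,1])))
cv2.imwrite("pics/c4.png",cv2.resize(a[185:245,195:265],None,fx=8,fy=8,interpolation=2)[:,:,::-1])
E
```

```text
61 [ 0.5729949  -0.10572017  0.10029425] 49.26318575374748
```

View pics/c4.png

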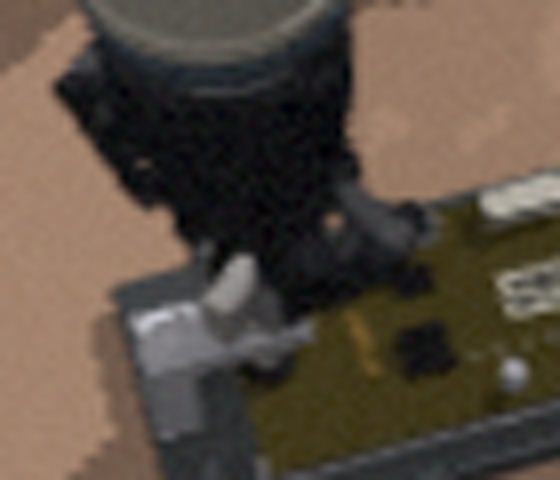

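The wing's near end at (230,285) sits between the fingers. The 4.8 N side push along tool +y suggests an off-centre grip of about 2.5 mm. I nudge the tool that way and read the force.

>>> jog_arm --dp '[[0.001,0.001,0],[0.002,0.0025,0],[0.003,0.004,0],[0.003,0.004,0],[0.003,0.004,0]]' --angular '[[0,0,0],[0,0,0],[0,0,0],[0,0,0],[0,0,0]]'

```text
time_s: 18.3
tool_pos: [0.565, -0.0978, 0.0891]
tcp_rot: [[-0.78, 0.626, -0.002], [0.626, 0.78, -0.003], [-0.0, -0.004, -1.0]]
contact_force: [-2.8, -0.9, 6.7]
grip_width: 0.0172
gripper_force: 29.8
```

Side force is nulled and the grip holds firmly. Turning clockwise.

>>> jog_arm --dp '[[0,0,0],[0,0,0],[0,0,0],[0,0,0],[0,0,0],[0,0,0],[0,0,0],[0,0,0],[0,0,0],[0,0,0],[0,0,0],[0,0,0]]' --angular '[[0,0,-0.03],[0,0,-0.07],[0,0,-0.11],[0,0,-0.15],[0,0,-0.19],[0,0,-0.23],[0,0,-0.27],[0,0,-0.31],[0,0,-0.35],[0,0,-0.39],[0,0,-0.43],[0,0,-0.45]]'

```text
time_s: 19.5
tool_pos: [0.5646, -0.098, 0.0891]
tcp_rot: [[-0.184, 0.983, -0.003], [0.983, 0.184, -0.003], [-0.002, -0.004, -1.0]]
contact_force: [-3.3, -2.2, 7.2]
grip_width: 0.0174
gripper_force: 29.9
```

```bash
python3 - <<'E'
from h import *
a,d=get_image("scene")
s=get_state();R=np.array(s["tcp_rot"]);print(s["tool_pos"],s["contact_force"],s["ft_torque"],s["grip_width"],s["gripper_force"],np.degrees(np.arctan2(R[1,1],R[0,1])))
cv2.imwrite("pics/c5.png",cv2.resize(a[185:245,195:265],None,fx=8,fy=8,interpolation=2)[:,:,::-1])
E
```

```text
[ 0.56466981 -0.0980062   0.08906838] [-4.30528237 -1.25206686  7.70168738] [-0.28340134  0.70291064  0.04739705] 0.017033829058602908 29.912200570106506 10.552711967782011
```

View pics/c5.png

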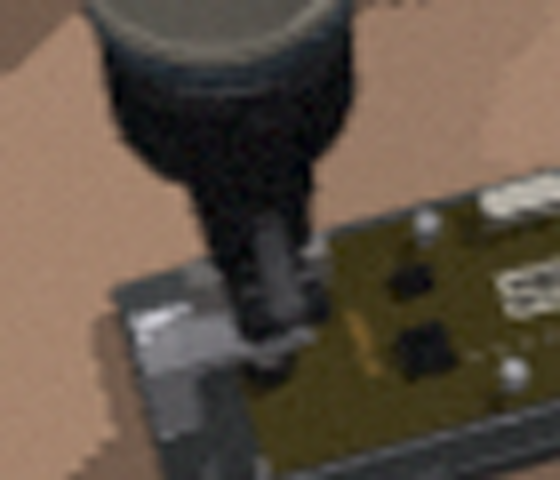

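The fingers are edge-on with the wing between them at (280,260). The moment of 0.047 N m matches the screw's friction, so the screw is turning. Continuing in small steps to feel the stop.

>>> jog_arm --dp '[[0,0,0],[0,0,0],[0,0,0],[0,0,0],[0,0,0],[0,0,0]]' --angular '[[0,0,-0.04],[0,0,-0.08],[0,0,-0.12],[0,0,-0.15],[0,0,-0.17],[0,0,-0.17]]'

```text
time_s: 20.15
tool_pos: [0.5645, -0.098, 0.0891]
tcp_rot: [[0.081, 0.997, -0.003], [0.997, -0.081, -0.003], [-0.003, -0.003, -1.0]]
contact_force: [-5.3, -1.5, 7.9]
grip_width: 0.0174
gripper_force: 29.9
```

```bash
cat > r.py <<'E'
from cell import *
import numpy as np
s=get_state();R=np.array(s["tcp_rot"]);print(s["time_s"],np.round(s["tool_pos"],4),np.round(s["contact_force"],1),np.round(s["ft_torque"],3),round(s["grip_width"],4),round(s["gripper_force"],1),"yaw",np.degrees(np.arctan2(R[1,1],R[0,1])).round(2),"q6",round(s["joint_pos"][5],1))
E
python3 r.py
```

```text
20.15 [ 0.5645 -0.098   0.0891] [-5.3 -1.5  7.9] [-0.24   0.808  0.01 ] 0.0174 29.9 yaw -4.62 q6 -8.5
```

>>> jog_arm --dp '[[0,0,0],[0,0,0],[0,0,0],[0,0,0],[0,0,0]]' --angular '[[0,0,-0.03],[0,0,-0.07],[0,0,-0.11],[0,0,-0.13],[0,0,-0.13]]'

```text
time_s: 20.65
tool_pos: [0.5644, -0.098, 0.0891]
tcp_rot: [[0.281, 0.96, -0.004], [0.96, -0.281, -0.003], [-0.004, -0.003, -1.0]]
contact_force: [-5.4, -1.4, 7.9]
grip_width: 0.0175
gripper_force: 30.0
```

```bash
python3 r.py
```

```text
20.65 [ 0.5644 -0.098   0.0891] [-5.4 -1.4  7.9] [-0.256  0.916  0.023] 0.0175 30.0 yaw -16.32 q6 3.2
```

>>> jog_arm --dp '[[0,0,0],[0,0,0],[0,0,0],[0,0,0],[0,0,0]]' --angular '[[0,0,-0.03],[0,0,-0.07],[0,0,-0.11],[0,0,-0.13],[0,0,-0.13]]'

```text
time_s: 21.15
tool_pos: [0.5643, -0.098, 0.0891]
tcp_rot: [[0.47, 0.883, -0.004], [0.883, -0.47, -0.003], [-0.004, -0.002, -1.0]]
contact_force: [-5.5, -1.8, 7.8]
grip_width: 0.0177
gripper_force: 30.0
```

```bash
python3 r.py
```

```text
21.15 [ 0.5643 -0.098   0.0891] [-5.5 -1.8  7.8] [-0.252  0.988 -0.052] 0.0177 30.0 yaw -28.02 q6 14.9
```

>>> jog_arm --dp '[[0,0,0],[0,0,0],[0,0,0],[0,0,0],[0,0,0]]' --angular '[[0,0,-0.03],[0,0,-0.07],[0,0,-0.11],[0,0,-0.13],[0,0,-0.13]]'

```text
time_s: 21.65
tool_pos: [0.5642, -0.0979, 0.089]
tcp_rot: [[0.639, 0.769, -0.004], [0.769, -0.639, -0.003], [-0.005, -0.001, -1.0]]
contact_force: [-5.6, 0.1, 9.1]
grip_width: 0.0175
gripper_force: 30.0
```

```bash
python3 r.py
```

```text
21.65 [ 0.5642 -0.0979  0.089 ] [-5.6  0.1  9.1] [-0.232  1.064 -0.022] 0.0175 30.0 yaw -39.72 q6 26.6
```

>>> jog_arm --dp '[[0,0,0],[0,0,0],[0,0,0],[0,0,0],[0,0,0]]' --angular '[[0,0,-0.03],[0,0,-0.07],[0,0,-0.11],[0,0,-0.13],[0,0,-0.13]]'

```text
time_s: 22.15
tool_pos: [0.5641, -0.0978, 0.089]
tcp_rot: [[0.782, 0.624, -0.004], [0.624, -0.782, -0.003], [-0.005, -0.001, -1.0]]
contact_force: [-7.1, -1.3, 8.5]
grip_width: 0.0173
gripper_force: 30.0
```

```bash
python3 r.py
```

```text
22.15 [ 0.5641 -0.0978  0.089 ] [-7.1 -1.3  8.5] [-0.179  1.096 -0.043] 0.0173 30.0 yaw -51.42 q6 38.3
```

>>> jog_arm --dp '[[0,0,0],[0,0,0],[0,0,0],[0,0,0],[0,0,0]]' --angular '[[0,0,-0.03],[0,0,-0.06],[0,0,-0.09],[0,0,-0.11],[0,0,-0.11]]'

```text
time_s: 22.65
tool_pos: [0.5641, -0.0977, 0.089]
tcp_rot: [[0.877, 0.48, -0.005], [0.48, -0.877, -0.003], [-0.005, 0.0, -1.0]]
contact_force: [-7.3, -0.5, 9.4]
grip_width: 0.017
gripper_force: 30.1
```

```bash
python3 r.py
```

```text
22.65 [ 0.5641 -0.0977  0.089 ] [-7.3 -0.5  9.4] [-0.086  1.127  0.02 ] 0.017 30.1 yaw -61.32 q6 48.2
```

>>> jog_arm --dp '[[0,0,0],[0,0,0],[0,0,0],[0,0,0],[0,0,0]]' --angular '[[0,0,-0.03],[0,0,-0.06],[0,0,-0.09],[0,0,-0.11],[0,0,-0.11]]'

```text
time_s: 23.15
tool_pos: [0.5641, -0.0976, 0.0891]
tcp_rot: [[0.947, 0.322, -0.005], [0.322, -0.947, -0.002], [-0.005, 0.001, -1.0]]
contact_force: [-7.9, -0.8, 8.5]
grip_width: 0.0174
gripper_force: 30.1
```

```bash
python3 r.py
```

```text
23.15 [ 0.5641 -0.0976  0.0891] [-7.9 -0.8  8.5] [-0.076  1.199  0.021] 0.0174 30.1 yaw -71.21 q6 58.1
```

>>> jog_arm --dp '[[0,0,0],[0,0,0],[0,0,0],[0,0,0],[0,0,0]]' --angular '[[0,0,-0.03],[0,0,-0.06],[0,0,-0.09],[0,0,-0.11],[0,0,-0.11]]'

```text
time_s: 23.65
tool_pos: [0.564, -0.0976, 0.089]
tcp_rot: [[0.988, 0.155, -0.005], [0.155, -0.988, -0.002], [-0.005, 0.002, -1.0]]
contact_force: [-7.3, -0.4, 9.4]
grip_width: 0.0173
gripper_force: 30.1
```

```bash
python3 r.py
```

```text
23.65 [ 0.564  -0.0976  0.089 ] [-7.3 -0.4  9.4] [-0.068  1.214  0.307] 0.0173 30.1 yaw -81.08 q6 68.0
```

The moment jumped to 0.31 N m, so the stop has been reached. I press a little further to confirm.

>>> jog_arm --dp '[[0,0,0],[0,0,0],[0,0,0],[0,0,0],[0,0,0]]' --angular '[[0,0,-0.02],[0,0,-0.04],[0,0,-0.04],[0,0,-0.04],[0,0,-0.04]]'

```text
time_s: 24.15
tool_pos: [0.5651, -0.0974, 0.089]
tcp_rot: [[0.996, 0.093, -0.002], [0.093, -0.996, -0.002], [-0.002, 0.002, -1.0]]
contact_force: [-1.6, 0.7, 6.1]
grip_width: 0.017
gripper_force: 30.0
```

```bash
python3 r.py; python3 - <<'E'
from h import *
a,d=get_image("scene")
cv2.imwrite("pics/c6.png",cv2.resize(a[185:245,195:265],None,fx=8,fy=8,interpolation=2)[:,:,::-1])
E
```

```text
24.15 [ 0.5651 -0.0974  0.089 ] [-1.6  0.7  6.1] [ 0.029  0.34  -0.026] 0.017 30.0 yaw -84.65 q6 71.6
```

View pics/c6.png

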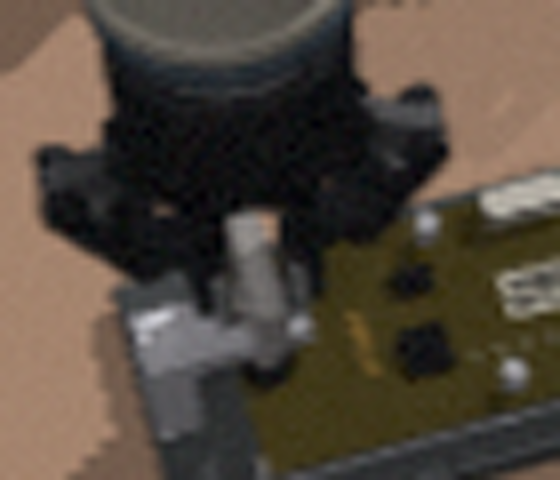

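The wing at (240–265, 215–345) is aligned with the tool after 136° of turn, but the moment dropped again, so the jump may have been stick-slip. I turn further to feel the stop clearly.

>>> jog_arm --dp '[[0,0,0],[0,0,0],[0,0,0],[0,0,0]]' --angular '[[0,0,-0.02],[0,0,-0.04],[0,0,-0.04],[0,0,-0.04]]'

```text
time_s: 24.6
tool_pos: [0.5651, -0.0975, 0.089]
tcp_rot: [[1.0, 0.031, -0.002], [0.031, -1.0, -0.002], [-0.002, 0.002, -1.0]]
contact_force: [-2.1, -0.1, 6.7]
grip_width: 0.0177
gripper_force: 30.0
```

```bash
python3 r.py
```

```text
24.6 [ 0.5651 -0.0975  0.089 ] [-2.1 -0.1  6.7] [-0.027  0.369  0.284] 0.0177 30.0 yaw -88.22 q6 75.1
```

>>> jog_arm --dp '[[0,0,0],[0,0,0],[0,0,0],[0,0,0]]' --angular '[[0,0,-0.02],[0,0,-0.04],[0,0,-0.04],[0,0,-0.04]]'

```text
time_s: 25.0
tool_pos: [0.5661, -0.0974, 0.089]
tcp_rot: [[1.0, -0.031, 0.001], [-0.031, -1.0, -0.002], [0.001, 0.002, -1.0]]
contact_force: [2.5, -3.3, 4.5]
grip_width: 0.0174
gripper_force: 30.4
```

```bash
python3 r.py; python3 - <<'E'
from h import *
im,d=get_image("scene");P=cloud("scene",d)
hsv=cv2.cvtColor(im,cv2.COLOR_RGB2HSV)
m=(P[...,2]>.09)&(P[...,2]<.106)&(np.hypot(P[...,0]-.565,P[...,1]+.098)<.032)&(hsv[...,2]>95)
v,u=np.nonzero(m);q=P[m]
w,V=np.linalg.eigh(np.cov(q[:,:2].T));print(m.sum(),q.mean(0).round(4),np.degrees(np.arctan2(V[1,1],V[0,1])),np.sqrt(12*w))
E
```

```text
25.0 [ 0.5661 -0.0974  0.089 ] [ 2.5 -3.3  4.5] [-0.553 -0.462 -0.057] 0.0174 30.4 yaw -91.8 q6 78.7
45 [ 0.5674 -0.0982  0.102 ] -171.04168881321095 [0.00887989 0.04096216]
```

The stop is confirmed: the moment builds to 0.3 N m and then slips. The wing stays at about 9°, where the first jump occurred, while the tool has gone on to -2°. Backing off 90°.

>>> jog_arm --dp '[[0,0,0],[0,0,0],[0,0,0],[0,0,0],[0,0,0],[0,0,0],[0,0,0],[0,0,0],[0,0,0],[0,0,0],[0,0,0],[0,0,0]]' --angular '[[0,0,0.02],[0,0,0.06],[0,0,0.1],[0,0,0.15],[0,0,0.2],[0,0,0.25],[0,0,0.3],[0,0,0.35],[0,0,0.4],[0,0,0.45],[0,0,0.48],[0,0,0.5]]'

```text
time_s: 26.25
tool_pos: [0.5657, -0.0962, 0.089]
tcp_rot: [[0.727, 0.686, -0.001], [0.686, -0.727, -0.0], [-0.0, -0.0, -1.0]]
contact_force: [1.4, 0.6, 6.9]
grip_width: 0.0172
gripper_force: 30.6
```

>>> jog_arm --dp '[[0,0,0],[0,0,0],[0,0,0],[0,0,0],[0,0,0],[0,0,0],[0,0,0],[0,0,0],[0,0,0],[0,0,0],[0,0,0],[0,0,0]]' --angular '[[0,0,0.02],[0,0,0.06],[0,0,0.1],[0,0,0.15],[0,0,0.2],[0,0,0.25],[0,0,0.3],[0,0,0.35],[0,0,0.4],[0,0,0.45],[0,0,0.48],[0,0,0.5]]'

```text
time_s: 27.45
tool_pos: [0.5646, -0.0957, 0.089]
tcp_rot: [[0.029, 1.0, -0.003], [1.0, -0.029, 0.001], [0.001, -0.003, -1.0]]
contact_force: [-4.6, 1.1, 8.7]
grip_width: 0.0174
gripper_force: 31.3
```

```bash
python3 r.py; python3 - <<'E'
from h import *
out=[]
for n in("scene","top"):
    im,d=get_image(n);P=cloud(n,d)
    hsv=cv2.cvtColor(im,cv2.COLOR_RGB2HSV)
    m=(P[...,2]>.09)&(P[...,2]<.106)&(np.hypot(P[...,0]-.565,P[...,1]+.098)<.032)&(hsv[...,2]>95)
    q=P[m]
    if len(q)>5:
        w,V=np.linalg.eigh(np.cov(q[:,:2].T));print(n,m.sum(),q.mean(0).round(4),np.degrees(np.arctan2(V[1,1],V[0,1])),np.sqrt(12*w)); print(q[::3].round(3).tolist()[:12])
    if n=="scene": cv2.imwrite("pics/c7.png",cv2.resize(im[175:265,185:290],None,fx=6,fy=6,interpolation=2)[:,:,::-1])
    m=(abs(P[...,2]-.08)<.006)&(np.hypot(P[...,0]-.484,P[...,1]-.255)<.03)
    if n=="scene":print("reader",P[m].mean(0))
E
```

```text
27.45 [ 0.5646 -0.0957  0.089 ] [-4.6  1.1  8.7] [ 0.304  0.706 -0.039] 0.0174 31.3 yaw -1.66 q6 -11.4
scene 14 [ 0.5636 -0.1012  0.1018] 98.77887061764535 [0.00983273 0.07057789]
[[0.557, -0.08, 0.103], [0.56, -0.078, 0.101], [0.561, -0.117, 0.101], [0.567, -0.117, 0.105], [0.57, -0.115, 0.104]]
reader [0.4837201  0.25292358 0.07995283]
```

View pics/c7.png

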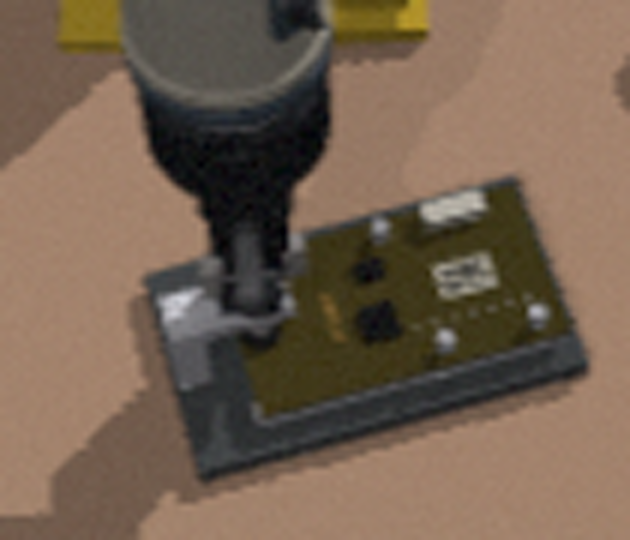

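The last crop shows the fingers closed on the wing at (245,270). Its ends show on both sides, giving an axis of about 99–100°, which is 90° back from the seat at 9°. The reader is still upright on its pad. Settling, then handing in.

>>> jog_arm --dp '[[0,0,0],[0,0,0],[0,0,0],[0,0,0],[0,0,0],[0,0,0]]' --angular '[[0,0,0],[0,0,0],[0,0,0],[0,0,0],[0,0,0],[0,0,0]]'

```text
time_s: 28.15
tool_pos: [0.5646, -0.0958, 0.0889]
tcp_rot: [[0.031, 1.0, -0.003], [1.0, -0.031, 0.001], [0.001, -0.003, -1.0]]
contact_force: [-5.3, 2.0, 9.4]
grip_width: 0.0173
gripper_force: 31.7
```

```bash
python3 r.py; python3 -c "
from cell import *
print(hand_in())"
```

```text
28.15 [ 0.5646 -0.0958  0.0889] [-5.3  2.   9.4] [ 0.301  0.636 -0.029] 0.0173 31.7 yaw -1.75 q6 -11.3
the job is handed in; nothing more can be done
None
```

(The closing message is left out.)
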